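Slide a culture dish to the reading stop

TASK

Bring the culture dish to the reading position: with a fingertip press down the ribbed pad in the middle of the stage's carriage to free its lock and, keeping it pressed, push the carriage along the rail until it rests against the clamped stop, then let go so that it locks there. Grasp and lift nothing: the dish stays lying in its nest, the carriage is not forced along while locked, and the stop and everything standing around stay where they are.

Things in the scene. Friction and masses are not known exactly. Their poses are not given: they have to be found in the camera images.
- stage: Plate-reading stage, fixed to the table: white base plate 220 x 400 x 12 mm with a steel rail. Origin: centre of the base's underside. Its y axis runs along the rail towards the stop, x to the far side, z up. Rail centre line at x = -50 mm. The carriage always starts near the -y end, the stop is always on its +y side. End buffers 40 mm high at y = -189 and +189 mm.
- carriage (a joint): How far (m) the aluminium carriage has slid along the stage's +y from its start (0). Its saddle is 62 mm wide (x), 100 mm long (y); end blocks, 22 mm long and 56 mm above the table, leave a 56 mm gap for the pad. A tray with the dish is fixed to its +x side. A sprung friction lock holds it against about 15 N; with the pad pressed it runs freely (about 1 N).
- pad (a joint): Pressure pad of the carriage: how far (m) it is pressed down, about 0 at rest, fully down at 0.006. It is sprung: about 3 N per mm at first, 8 N at 2.5 mm, 10 N fully down; it comes back up when let go. The lock weakens as it goes down and is free from about 2.5 mm; when the pad comes up the lock grips at once, wherever the carriage stands.
- pad_top (a point): Centre of the top of the pressure pad, in the middle of the saddle: a grey rectangle with dark ribs, 50 mm (stage x) by 52 mm (stage y), its top 50 mm above the table at rest, 44 mm when fully pressed. The end blocks rise 6 mm above it at rest, 2 mm beyond its ends in y. It moves with carriage and pad.
- carriage_nose (a point): Middle of the carriage's leading (+y) end face, 38 mm above the table, 50 mm along +y from the pad's centre. This face meets the stop.
- stop_face (a point): Middle of the stop's -y face, 38 mm above the table, on the rail's centre line: where carriage_nose must arrive, 80 to 190 mm from its start. The stop is a dark steel block 62 mm wide, 24 mm long, 48 mm above the table, with a round black clamp knob on top (26 mm across, up to 60 mm above the table) and a thin pointer. Clamped; over 60 N would shift it.
- dish: Lidded culture dish, 90 mm across and 15 mm high, clear with a tan gel, 60 g, loose, lying on the carriage's tray between four 10 mm pins with 1.5 mm play. Origin: centre of its underside, 33 mm above the table. It rides with the carriage.
- nest (a point): Centre of the dish's place on the tray, on the tray's top, 33 mm above the table and 95 mm along the stage's +x from the pad's centre. Moves with the carriage.
- dropper: Bystander: small white bottle 36 mm across, 85 mm high, standing on the table in front (-x side) of the stage. Origin: centre of its underside.
- marker: Bystander: marker pen 15 x 120 x 15 mm lying in front of the stage, length along its y. Origin: centre of its underside.
- dish_stack: Bystander: stack of three culture dishes, 90 mm across, 45 mm high, standing past the stage's +y end. Origin: centre of its underside.
- jar: Bystander: glass jar with metal cap, 70 mm across, 95 mm high, standing past the stage's -y end. Origin: centre of its underside.
- vial: Bystander: glass vial 22 mm across, 45 mm high, standing on the stage's base plate (12 mm above the table) near its +y end, on the far side of the rail. Origin: centre of its underside.
- tube_rack: Bystander: wooden test tube rack 200 x 80 mm, 121 mm high with its tubes, at the left of the table. Origin: centre of its underside.
- loop_pot: Bystander: steel pot 76 mm across and 100 mm high with inoculating loops standing in it to 180 mm, at the right of the table. Origin: centre of its underside.
Mind the look-alikes: they are no part of the job. Of the things shaped like the dish, the clear one is meant.

How it is judged:
On the way, in this order (a step that is already met when the one before it is completed fails the run):
1. the pad is pressed down by at least 2 mm with the carriage still within 10 mm of its start (value of joint pad above 0.002 m and value of joint carriage below 0.01 m), for 0.1 s.
2. the carriage has reached the stop (within 3 mm) with the pad still pressed (distance between carriage_nose and stop_face below 0.003 m and value of joint pad above 0.001 m), for 0.1 s.
At the end, for the whole second after the job is handed in: The carriage's leading face rests within 3 mm of the stop's face, the pad is up (under 1 mm down), the dish lies in its nest (within 6 mm of centre, under 4 mm above the tray), the stop has moved under 3 mm and every bystander under 15 mm (distance between carriage_nose and stop_face below 0.003 m and value of joint pad below 0.001 m and velocity of joint carriage between -0.003 and 0.003 m/s and distance of stop_face from where it was at the start of the episode below 0.003 m and horizontal distance between dish and nest below 0.006 m and z of dish in the frame of nest below 0.004 m and linear speed of dish below 0.01 m/s and distance of each of dropper, marker, dish_stack, jar, vial, tube_rack, loop_pot from where it was at the start of the episode below 0.015 m); the robot touches nothing.
It fails at once if the carriage is forced along (over 3 mm, faster than 15 mm/s) while the lock grips (pad less than 0.5 mm down) (value of joint pad below 0.0005 m and value of joint carriage above 0.003 m and (velocity of joint carriage above 0.015 m/s or velocity of joint carriage below -0.015 m/s)).
It fails at once if the dish is lifted (over 8 mm) or leaves its nest (over 10 mm off) (z of dish in the frame of nest above 0.008 m or horizontal distance between dish and nest above 0.01 m).
It fails at once if the stop is shifted by more than 3 mm (distance of stop_face from where it was at the start of the episode above 0.003 m).
It fails at once if a bystander is moved by more than 15 mm (distance of any of dropper, marker, dish_stack, jar, vial, tube_rack, loop_pot from where it was at the start of the episode above 0.015 m).
It also fails if it takes over 38 s, if anything falls off the work surface, if the arm or the gripper's body presses on something with over 40 N, if the wrist force passes 120 N, or if a joint passes its speed limit or range.

ROBOT

A 6-joint arm with a two-finger parallel gripper is mounted at the origin on the work surface. World frame = base frame: x ahead of the robot, y to its left, z up, the work surface at z = 0. Lengths are in m, angles in rad, forces in N, time in s.
With the tool pointing down it reaches from about 0.325 to 0.775 m from the base axis. Payload 5.5 kg.
Tool frame: the origin (TCP) lies between the finger pads; the fingertips stand 8 mm ahead of it and the grasp point (between the pads) lies 11 mm behind it; z points along the fingers, y is the direction in which the jaws open and shut (so a half turn about z gives the same grasp; the last joint's range is limited). The gripper opens to 85 mm and grips with 20 to 120 N. Pads are 22 mm wide; open, the fingers measure 114 mm over their backs; the gripper's body (76 mm by 85 mm) begins 54 mm behind the grasp point. The pads swing forward as they close: fully open they stand 13 mm farther back than shut.
Start: joints at [1.138, 0.091, 1.231, -0, 1.82, -0.057], TCP at [0.22, 0.558, 0.239] pointing down, gripper open.
Joint ranges: [-2.87, 2.87], [-0.86, 2.18], [0.17, 2.46], [-1.51, 4.65], [0.06, 2.69], [-2.65, 2.65]. Speed limits (rad/s): [2.57, 2.57, 3.01, 3.14, 3.14, 3.14].

INTERFACE

Orientations are given as a 3x3 rotation matrix whose columns are the frame's x, y, z axes.
In Python, from workcell import robot gives the robot as it stands.
- The arm moves only by the tool arm_command, never from a script. Its arguments are lists of equal length, an entry for each row: "xyz": the shift along the world's x, y, z in m, a list of three; "rotation": the turn, a rotation vector about the world's x, y, z in degrees, a list of three; "claw": the closure, from -1 (fully open) to 1 (shut). In form: {"xyz": [[x, y, z], ...], "rotation": [[ax, ay, az], ...], "claw": [claw, ...]}. A call has 1 to 5 rows; each row is the pose to reach, as a shift and turn from the pose commanded when the call began; what a row does not reach only later rows make up. A row lasts 1/8 s, in which the tool goes at most 62.5 mm and 10.7 degrees, less where a joint would pass 70% of its speed; a pose out of reach is approached as far as the arm can. A call with a gripper value outside its range is refused whole. The fingers move at their own pace and stop on an object; the grip force is fixed at half the most. Time passes only in rows, so rows that repeat a pose let the fingers close. It gives the time, the measured TCP pose, the force and the opening at its end, in the units of the state.
- robot.get_state(): the state, without advancing time (a new reading comes with each control period).
- robot.camera(name): name is "side" or "top" or "wrist"; returns a dict with "frame" (400x640x3 uint8, red, green, blue), "fx", "fy", "cx", "cy" (pixels), "origin" and "attitude" of the camera in the world. Camera axes: x right, y down, z forward; pixel columns grow to the right and rows downward; lengths in m; the calibration is good to about 2 mm. A picture is of the moment at which its call begins. There is no depth.
- robot.job_done(): hands the job in, once; it reports no verdict.
The state is a dict: "time_s": time; "q": joint angles; "qd": joint speeds; "tau": joint torques, N m; "tool_pos": TCP position; "eef_rot": TCP orientation; "wrist_force": force on the tool from outside, world axes, zero at the start; "ft_torque": the same for the moment, N m; "opening": opening from 0.0 (shut) to 1.0 (fully open).
Only numpy, scipy, OpenCV 4.12 (cv2) and the standard library are available. Lean on these libraries where they do the work, as an engineer would, in place of code of your own. Each camera call takes 0.05 s, during which the arm holds its last target. There are 200 camera calls.

## Working session

There is one attempt and no reset: what is moved stays moved. The work goes in short steps, Python scripts to look and compute and a tool call to move; the robot and the scene stay as the last step left them, time stands still between calls to the robot, and variables do not carry over. Pictures are saved under pics/ and viewed, about 8 in all and at most 12, crops included, and the job is handed in when it is done.

Besides the shell and the picture viewer there is one more tool, called as name(argument=value, ...) on one line, values as JSON. arm_command: Moves the arm, as the interface text tells. Its arguments: {"type":"object","properties":{"xyz":{"type":"array"},"rotation":{"type":"array"},"claw":{"type":"array"}},"required":["xyz","rotation","claw"]}

```bash
mkdir -p pics; cat > h.py <<'E'
from workcell import robot
import cv2, numpy as np
def snap(n,f):
    c=robot.camera(n); cv2.imwrite('pics/'+f,c['frame'][:,:,::-1]); np.save('pics/'+f+'.npy',{k:c[k] for k in c if k!='frame'},allow_pickle=True); return c
def load(f): return np.load('pics/'+f+'.npy',allow_pickle=True).item()
def px2w(c,u,v,z):
    d=np.array(c['attitude'])@np.array([(u-c['cx'])/c['fx'],(v-c['cy'])/c['fy'],1]); o=np.array(c['origin']); return o+d*(z-o[2])/d[2]
def w2px(c,p):
    q=np.array(c['attitude']).T@(np.array(p)-c['origin']); return np.array([c['cx']+c['fx']*q[0]/q[2],c['cy']+c['fy']*q[1]/q[2]])
E
python3 - <<'E'
from h import *
for n in('top','side'):
    c=snap(n,n+'0.png'); print(n,c['origin'],c['fx'],np.round(c['attitude'],2).tolist())
s=robot.get_state(); print(s['time_s'],s['tool_pos'],s['opening'],np.round(s['eef_rot'],3).tolist())
E
```

```text
top [ 4.04106804e-01 -1.26607449e-03  1.27307327e+00] 388.40757089703 [[-0.03, -0.99, 0.16], [-1.0, 0.03, -0.01], [0.0, -0.16, -0.99]]
side [0.18162787 1.35089024 0.88473392] 457.2458727930534 [[-0.95, -0.17, 0.27], [-0.32, 0.47, -0.82], [0.01, -0.86, -0.5]]
0.1 [0.22010697 0.55791216 0.23824901] 1.0042434765487565 [[-0.93, 0.367, -0.001], [0.367, 0.93, -0.002], [0.0, -0.002, -1.0]]
```

View pics/top0.png

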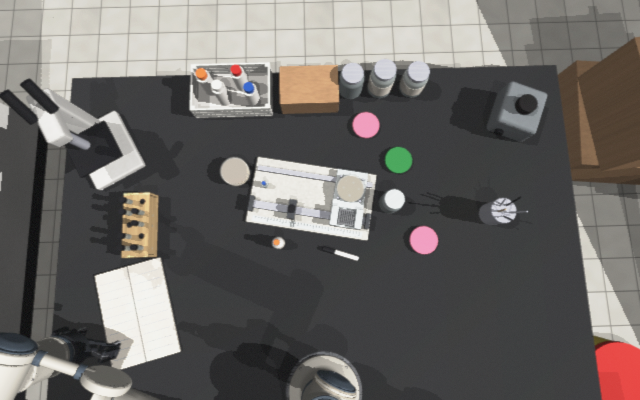

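View pics/side0.png

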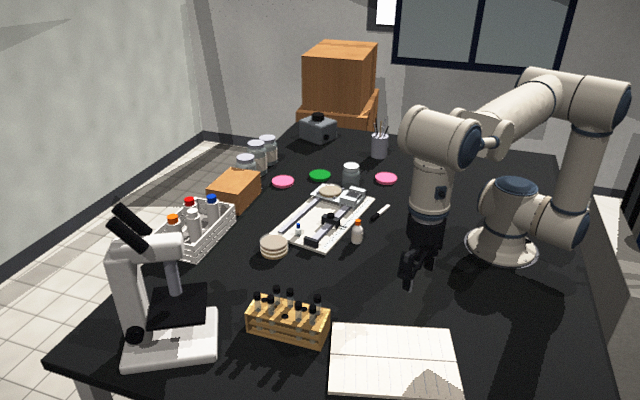

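The top view shows the stage at about (312,198), with the carriage at its right end (pad about (347,215), dish (350,188)) and the stop near (293,210). I'll zoom in.

```bash
python3 - <<'E'
from h import *
a=cv2.imread('pics/top0.png')[145:270,235:395]; cv2.imwrite('pics/topz.png',cv2.resize(a,None,fx=5,fy=4.8*5/4.8*0.96,interpolation=cv2.INTER_CUBIC))
a=cv2.imread('pics/side0.png')[170:270,260:400]; cv2.imwrite('pics/sidez.png',cv2.resize(a,None,fx=5,fy=5,interpolation=cv2.INTER_CUBIC))
E
```

```text
(no output)
```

View pics/topz.png

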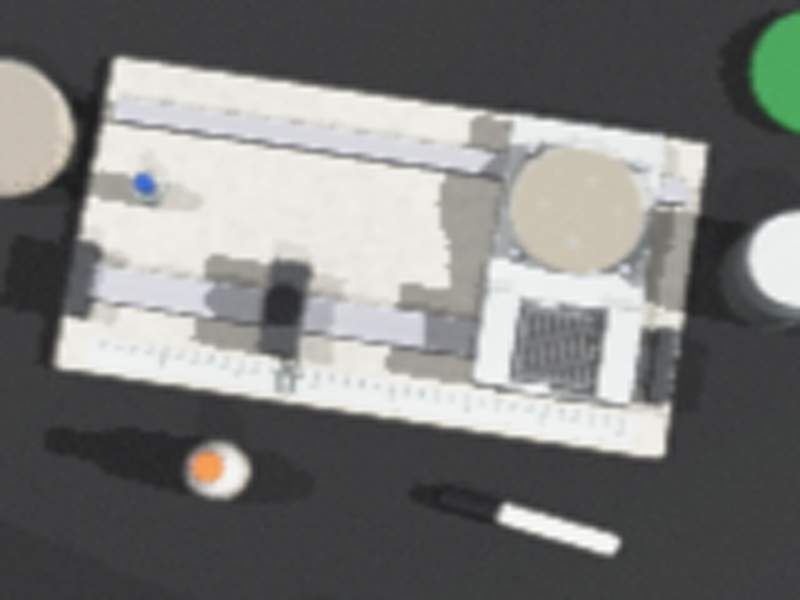

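View pics/sidez.png

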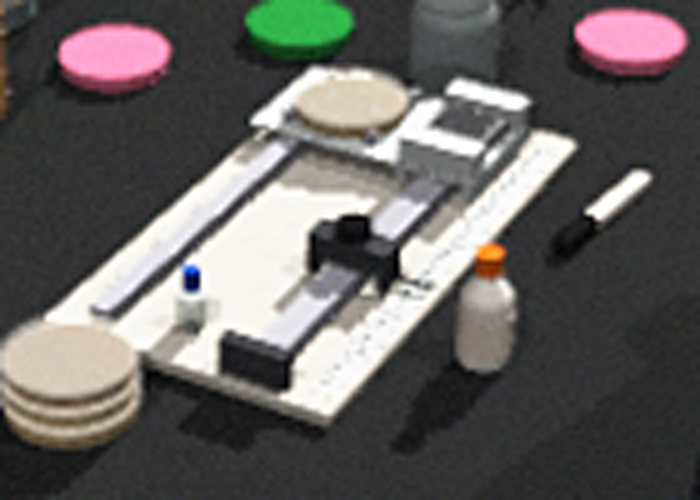

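The zoomed top view gives the plate corners at (113,57), (707,145), (663,457) and (57,368). The pad is at (557,346) and the dish at (577,210). The stop spans x 265–310 at y≈308, and the vial is at (150,190). The next step turns these into world poses.

```bash
python3 - <<'E'
from h import *
from scipy.optimize import least_squares
c=load('top0.png'); T=lambda x,y:(235+(x+.5)/5-.5,145+(y+.5)/4.8-.5)
W=lambda x,y,z:px2w(c,*T(x,y),z)
cor=np.array([W(113,57,.012),W(707,145,.012),W(663,457,.012),W(57,368,.012)])[:,:2]
L=np.array([[.11,.2],[.11,-.2],[-.11,-.2],[-.11,.2]])
def tr(p,l): R=np.array([[np.cos(p[2]),-np.sin(p[2])],[np.sin(p[2]),np.cos(p[2])]]); return np.atleast_2d(l)@R.T+p[:2]
r=least_squares(lambda p:(tr(p,L)-cor).ravel(),[*cor.mean(0),0]); p=r.x
print('stage',p,np.degrees(p[2]),'res mm',np.round(r.fun*1000,1))
inv=lambda w:tr([0,0,-p[2]],w[:2]-p[:2])[0]
for n,x,y,z in[('pad',557,346,.05),('padL+y',514,341,.05),('padR',603,352,.05),('block+y edge top',482,340,.056),('block-y edge',642,352,.056),('dish',577,210,.048),('stop-y top',309,310,.048),('stop+y top',267,306,.048),('knob',284,305,.06),('vial',145,184,.057),('droppertop',207,466,.085),('jar',810,280,.095),('buf-y',657,362,.04),('stack',5,128,.045)]:
    w=W(x,y,z); print(n,np.round(w,4),'stage',np.round(inv(w),4))
# side check
s=load('side0.png'); S=lambda x,y,z:px2w(s,260+(x+.5)/5-.5,170+(y+.5)/5-.5,z)
for n,x,y,z in[('pad',474,120,.05),('knob',356,222,.06),('dish',352,105,.048),('corner -x+y',325,422,.012),('corner-x-y',577,145,.012)]:
    w=S(x,y,z);print('side',n,np.round(w,4),np.round(inv(w),4))
E
```

```text
stage [ 0.59827831  0.02055679 -0.18151647] -10.400127548154112 res mm [ 0.  -0.8  1.8 -0.6 -1.4 -0.5 -0.4  1.9]
pad [ 0.5283 -0.0877  0.05  ] stage [-0.0493 -0.1191]
padL+y [ 0.5324 -0.0607  0.05  ] stage [-0.0501 -0.0918]
padR [ 0.5235 -0.1166  0.05  ] stage [-0.0488 -0.1484]
block+y edge top [ 0.533  -0.0403  0.056 ] stage [-0.0532 -0.0716]
block-y edge [ 0.5222 -0.1405  0.056 ] stage [-0.0457 -0.1722]
dish [ 0.6192 -0.1043  0.048 ] stage [ 0.0431 -0.119 ]
stop-y top [0.557  0.0686 0.048 ] stage [-0.0493  0.0398]
stop+y top [0.5604 0.0952 0.048 ] stage [-0.0508  0.0666]
knob [0.5592 0.0836 0.06  ] stage [-0.0498  0.055 ]
vial [0.643 0.171 0.057] stage [0.0169 0.156 ]
droppertop [0.4548 0.1303 0.085 ] stage [-0.161   0.0821]
jar [ 0.5615 -0.2411  0.095 ] stage [ 0.0111 -0.264 ]
buf-y [ 0.5169 -0.1516  0.04  ] stage [-0.049 -0.184]
stack [0.6864 0.263  0.045 ] stage [0.0429 0.2543]
side pad [ 0.5202 -0.0941  0.05  ] [-0.0561 -0.1269]
side knob [0.5561 0.0864 0.06  ] [-0.0533  0.0571]
side dish [ 0.6136 -0.0895  0.048 ] [ 0.0349 -0.1055]
side corner -x+y [0.5261 0.2458 0.012 ] [-0.1117  0.2085]
side corner-x-y [ 0.4515 -0.1483  0.012 ] [-0.1139 -0.1926]
```

The plate fit leaves residuals under 2 mm, and the pad (stage x -49, y -119), dish and knob match their stated sizes and places. Expected travel is about 0.112 m. I'll move over at constant height while closing the gripper and turning it to line up with the stage.

arm_command(xyz=[[0.027,-0.056,0],[0.054,-0.112,0],[0.081,-0.168,0],[0.108,-0.224,0],[0.134,-0.28,0]], rotation=[[0,0,3],[0,0,6],[0,0,9],[0,0,11.1],[0,0,11.1]], claw=[1,1,1,1,1])

```text
time_s: 0.72
tool_pos: [0.3546, 0.2762, 0.2388]
eef_rot: [[-0.984, 0.18, -0.0], [0.18, 0.984, -0.0], [0.0, -0.0, -1.0]]
wrist_force: [0.8, 0.3, -0.1]
opening: -0.002
```

arm_command(xyz=[[0.027,-0.056,0],[0.054,-0.112,0],[0.081,-0.168,0],[0.108,-0.224,0],[0.134,-0.28,0]], rotation=[[0,0,0],[0,0,0],[0,0,0],[0,0,0],[0,0,0]], claw=[1,1,1,1,1])

```text
time_s: 1.35
tool_pos: [0.4886, -0.0039, 0.2389]
eef_rot: [[-0.983, 0.181, -0.0], [0.181, 0.983, 0.0], [0.0, 0.0, -1.0]]
wrist_force: [0.1, 0.4, 0.1]
opening: -0.001
```

arm_command(xyz=[[0.02,-0.043,0],[0.04,-0.086,0],[0.04,-0.086,-0.05],[0.04,-0.086,-0.09],[0.04,-0.086,-0.09]], rotation=[[0,0,0],[0,0,0],[0,0,0],[0,0,0],[0,0,0]], claw=[1,1,1,1,1])

```text
time_s: 1.98
tool_pos: [0.526, -0.0875, 0.1448]
eef_rot: [[-0.983, 0.181, -0.008], [0.181, 0.983, 0.002], [0.009, 0.0, -1.0]]
wrist_force: [-0.4, -0.4, 0.2]
opening: -0.001
```

arm_command(xyz=[[0,0,-0.03],[0,0,-0.06],[0,0,-0.075],[0,0,-0.075],[0,0,-0.075]], rotation=[[0,0,0],[0,0,0],[0,0,0],[0,0,0],[0,0,0]], claw=[1,1,1,1,1])

```text
time_s: 2.6
tool_pos: [0.5292, -0.088, 0.0763]
eef_rot: [[-0.983, 0.181, 0.003], [0.181, 0.983, -0.001], [-0.003, -0.0, -1.0]]
wrist_force: [0.0, -0.2, 0.4]
opening: -0.001
```

```bash
python3 - <<'E'
from h import *
c=snap('wrist','w1.png'); s=robot.get_state(); print(s['tool_pos'],s['wrist_force'],s['time_s'])
print([np.round(w2px(c,q),1).tolist() for q in ([.5287,-.0892,.05],list(np.array(s['tool_pos'])-[0,0,.008]))])
E
```

```text
[ 0.52921501 -0.08803066  0.0762866 ] [0.55310312 0.73596853 0.091241  ] 2.65
[[314.7, 247.9], [316.7, 265.6]]
```

View pics/w1.png

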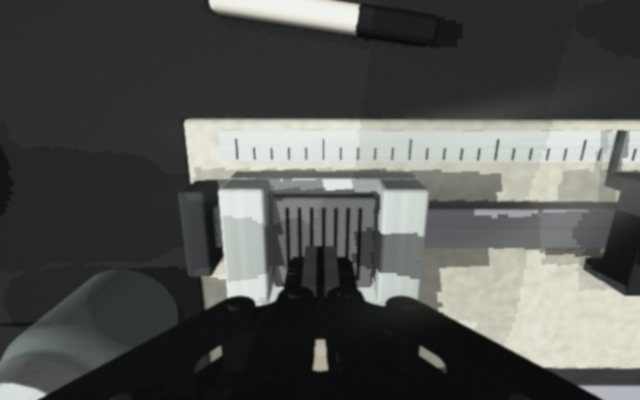

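The wrist view shows the shut fingertips at about (320,265), over the ribbed pad (u 272–380, centre about 326). There's over 10 mm clear of each end block. I'll shift 2 mm towards +y and press down gently.

arm_command(xyz=[[0,0.002,-0.005],[0,0.002,-0.01],[0,0.002,-0.014],[0,0.002,-0.016],[0,0.002,-0.016]], rotation=[[0,0,0],[0,0,0],[0,0,0],[0,0,0],[0,0,0]], claw=[1,1,1,1,1])

```text
time_s: 3.28
tool_pos: [0.5281, -0.0858, 0.0581]
eef_rot: [[-0.983, 0.181, -0.0], [0.181, 0.983, 0.0], [0.0, 0.0, -1.0]]
wrist_force: [0.4, 0.2, 0.4]
opening: 0.001
```

arm_command(xyz=[[0,0,-0.001],[0,0,-0.002],[0,0,-0.003],[0,0,-0.003],[0,0,-0.003]], rotation=[[0,0,0],[0,0,0],[0,0,0],[0,0,0],[0,0,0]], claw=[1,1,1,1,1])

```text
time_s: 3.9
tool_pos: [0.5284, -0.0859, 0.0562]
eef_rot: [[-0.983, 0.181, 0.001], [0.181, 0.983, -0.0], [-0.001, -0.0, -1.0]]
wrist_force: [-2.0, -0.1, 6.3]
opening: -0.002
```

The force is 6.3 N at z=56.2 mm, which is about 2 mm of press and matches the spring. I'll go deeper.

arm_command(xyz=[[0,0,-0.001],[0,0,-0.002],[0,0,-0.003],[0,0,-0.003],[0,0,-0.003]], rotation=[[0,0,0],[0,0,0],[0,0,0],[0,0,0],[0,0,0]], claw=[1,1,1,1,1])

```text
time_s: 4.53
tool_pos: [0.5284, -0.0859, 0.0537]
eef_rot: [[-0.983, 0.181, 0.001], [0.181, 0.983, -0.0], [-0.001, -0.0, -1.0]]
wrist_force: [-4.9, 1.6, 8.9]
opening: 0.004
```

The pad is about 4.4 mm down at 8.9 N, so the lock should be free. Next I push along stage +y, direction (0.18, 0.984).

arm_command(xyz=[[0.0004,0.002,0],[0.0013,0.007,0],[0.0025,0.0138,0],[0.0038,0.0207,0],[0.005,0.0275,0]], rotation=[[0,0,0],[0,0,0],[0,0,0],[0,0,0],[0,0,0]], claw=[1,1,1,1,1])

```text
time_s: 5.15
tool_pos: [0.5336, -0.0585, 0.0538]
eef_rot: [[-0.983, 0.181, 0.001], [0.181, 0.983, -0.001], [-0.001, -0.001, -1.0]]
wrist_force: [-4.3, 0.7, 8.0]
opening: -0.002
```

arm_command(xyz=[[0.0013,0.0069,0],[0.0025,0.0138,0],[0.0038,0.0207,0],[0.005,0.0275,0],[0.005,0.0275,0]], rotation=[[0,0,0],[0,0,0],[0,0,0],[0,0,0],[0,0,0]], claw=[1,1,1,1,1])

```text
time_s: 5.78
tool_pos: [0.5388, -0.0303, 0.0539]
eef_rot: [[-0.984, 0.18, 0.002], [0.18, 0.984, 0.0], [-0.002, 0.001, -1.0]]
wrist_force: [-2.6, 1.8, 9.0]
opening: -0.002
```

```bash
python3 - <<'E'
from h import *
c=snap('wrist','w2.png'); s=robot.get_state(); print(s['tool_pos'],s['wrist_force'],s['time_s'])
E
```

```text
[ 0.53877642 -0.03039812  0.05395158] [-1.92324812  1.97967728  8.18030436] 5.825
```

View pics/w2.png

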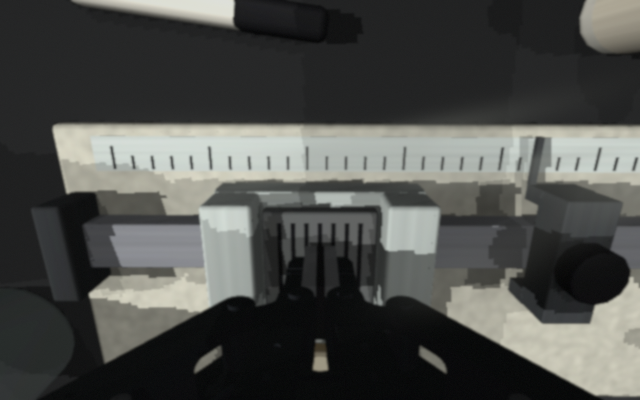

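The wrist view shows the carriage travelling with the finger, still centred on the pad. The nose is at u≈437 and the stop's near face at u≈530. Here's the remaining distance from this picture.

```bash
python3 - <<'E'
from h import *
c=load('w2.png'); d=np.array([.1805,.9836])
g=lambda u,v,z:(px2w(c,u,v,z)[:2]-[.5983,.0206])@d
for n,a in dict(nose=(437,230,.056),nose_up=(438,208,.056),tail=(201,225,.056),stop_top=(528,188,.048),stop_top2=(539,235,.048),stopfar=(620,205,.048),knob=(592,270,.06)).items(): print(n,round(g(*a),4))
E
```

```text
nose -0.011
nose_up -0.0116
tail -0.1083
stop_top 0.0283
stop_top2 0.037
stopfar 0.069
knob 0.0537
```

The knob centre puts the stop face at about 0.042 and the nose is at about -0.011, so 50–54 mm remain. I'll push 42 mm, then creep until the force shows contact.

arm_command(xyz=[[0.0013,0.0069,0],[0.0025,0.0138,0],[0.0038,0.0207,0],[0.005,0.0275,0],[0.0058,0.032,0]], rotation=[[0,0,0],[0,0,0],[0,0,0],[0,0,0],[0,0,0]], claw=[1,1,1,1,1])

```text
time_s: 6.45
tool_pos: [0.5447, 0.0012, 0.054]
eef_rot: [[-0.983, 0.181, 0.002], [0.181, 0.983, -0.0], [-0.002, -0.0, -1.0]]
wrist_force: [-3.5, -0.6, 8.9]
opening: 0.001
```

arm_command(xyz=[[0.0005,0.003,0],[0.0011,0.006,0],[0.0016,0.009,0],[0.0018,0.01,0],[0.0018,0.01,0]], rotation=[[0,0,0],[0,0,0],[0,0,0],[0,0,0],[0,0,0]], claw=[1,1,1,1,1])

```text
time_s: 7.08
tool_pos: [0.5466, 0.0112, 0.0541]
eef_rot: [[-0.983, 0.181, 0.002], [0.181, 0.983, 0.0], [-0.002, 0.0, -1.0]]
wrist_force: [-1.4, 0.4, 8.8]
opening: -0.0
```

arm_command(xyz=[[0.0002,0.001,0],[0.0004,0.002,0],[0.0005,0.003,0],[0.0007,0.004,0],[0.0007,0.004,0]], rotation=[[0,0,0],[0,0,0],[0,0,0],[0,0,0],[0,0,0]], claw=[1,1,1,1,1])

```text
time_s: 7.7
tool_pos: [0.5473, 0.0151, 0.0541]
eef_rot: [[-0.983, 0.181, 0.003], [0.181, 0.983, -0.0], [-0.003, 0.0, -1.0]]
wrist_force: [-1.8, 0.2, 8.3]
opening: 0.003
```

arm_command(xyz=[[0.0002,0.001,0],[0.0004,0.002,0],[0.0005,0.003,0],[0.0007,0.004,0],[0.0007,0.004,0]], rotation=[[0,0,0],[0,0,0],[0,0,0],[0,0,0],[0,0,0]], claw=[1,1,1,1,1])

```text
time_s: 8.32
tool_pos: [0.548, 0.0191, 0.0541]
eef_rot: [[-0.983, 0.181, 0.003], [0.181, 0.983, -0.0], [-0.003, 0.0, -1.0]]
wrist_force: [-1.8, 0.6, 8.1]
opening: -0.0
```

arm_command(xyz=[[0.0002,0.001,0],[0.0004,0.002,0],[0.0005,0.003,0],[0.0005,0.003,0]], rotation=[[0,0,0],[0,0,0],[0,0,0],[0,0,0]], claw=[1,1,1,1])

```text
time_s: 8.82
tool_pos: [0.5486, 0.0221, 0.0542]
eef_rot: [[-0.983, 0.181, 0.003], [0.181, 0.983, -0.0], [-0.003, 0.0, -1.0]]
wrist_force: [-2.0, -0.3, 8.3]
opening: 0.002
```

arm_command(xyz=[[0.0002,0.001,0],[0.0004,0.002,0],[0.0005,0.003,0],[0.0005,0.003,0]], rotation=[[0,0,0],[0,0,0],[0,0,0],[0,0,0]], claw=[1,1,1,1])

```text
time_s: 9.32
tool_pos: [0.5491, 0.0251, 0.0542]
eef_rot: [[-0.983, 0.181, 0.003], [0.181, 0.983, -0.0], [-0.003, 0.0, -1.0]]
wrist_force: [-2.0, -0.3, 8.6]
opening: 0.001
```

arm_command(xyz=[[0.0002,0.001,0],[0.0004,0.002,0],[0.0005,0.003,0],[0.0005,0.003,0]], rotation=[[0,0,0],[0,0,0],[0,0,0],[0,0,0]], claw=[1,1,1,1])

```text
time_s: 9.82
tool_pos: [0.5497, 0.0267, 0.0542]
eef_rot: [[-0.983, 0.182, 0.003], [0.182, 0.983, -0.003], [-0.003, -0.002, -1.0]]
wrist_force: [-2.3, -4.7, 8.7]
opening: 0.002
```

```bash
python3 - <<'E'
from h import *
c=snap('wrist','w3.png'); s=robot.get_state(); print(s['tool_pos'],s['wrist_force'],s['time_s'])
E
```

```text
[0.54967496 0.02667136 0.05421528] [-2.46659049 -4.84395578  8.68229358] 9.875
```

View pics/w3.png

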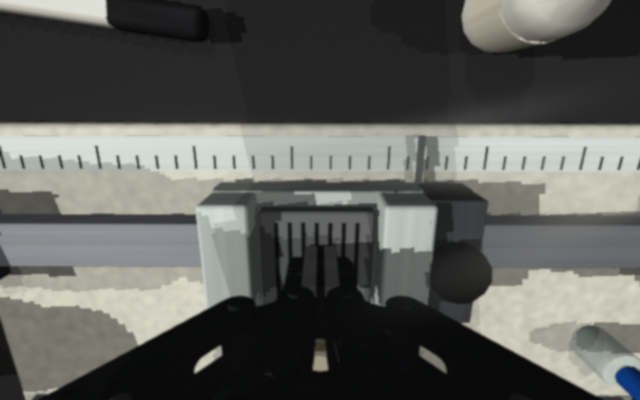

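The picture shows the nose against the stop (u≈437), and the -4.8 N reaction with the arm lagging its command confirms contact. Pad is still about 4 mm down. I'll lift straight up, slowly at first.

arm_command(xyz=[[0,0,0.002],[0,0,0.004],[0,0,0.008],[0,0,0.02],[0,0,0.05]], rotation=[[0,0,0],[0,0,0],[0,0,0],[0,0,0],[0,0,0]], claw=[1,1,1,1,1])

```text
time_s: 10.5
tool_pos: [0.5475, 0.0284, 0.1011]
eef_rot: [[-0.984, 0.181, -0.004], [0.181, 0.984, 0.0], [0.004, -0.0, -1.0]]
wrist_force: [1.1, 0.2, 0.3]
opening: -0.0
```

arm_command(xyz=[[0,0,0.05],[0,0,0.1],[-0.05,0,0.1],[-0.1,0,0.1],[-0.1,0,0.1]], rotation=[[0,0,0],[0,0,0],[0,0,0],[0,0,0],[0,0,0]], claw=[1,1,1,1,1])

```text
time_s: 11.12
tool_pos: [0.4465, 0.0285, 0.203]
eef_rot: [[-0.984, 0.18, 0.001], [0.18, 0.984, 0.0], [-0.001, 0.0, -1.0]]
wrist_force: [0.8, -0.2, 0.9]
opening: 0.001
```

```bash
python3 - <<'E'
from h import *
snap('top','top2.png'); s=robot.get_state(); print(s['tool_pos'],s['wrist_force'],s['time_s'])
f=[cv2.resize(cv2.imread('pics/'+n)[145:270,215:395],None,fx=3.8,fy=2.4*1.0,interpolation=cv2.INTER_CUBIC) for n in('top0.png','top2.png')]
cv2.imwrite('pics/cmp.png',np.vstack(f))
E
```

```text
[0.44792315 0.02838769 0.20309174] [-0.07926153 -0.5811765   0.48736707] 11.175
```

View pics/cmp.png

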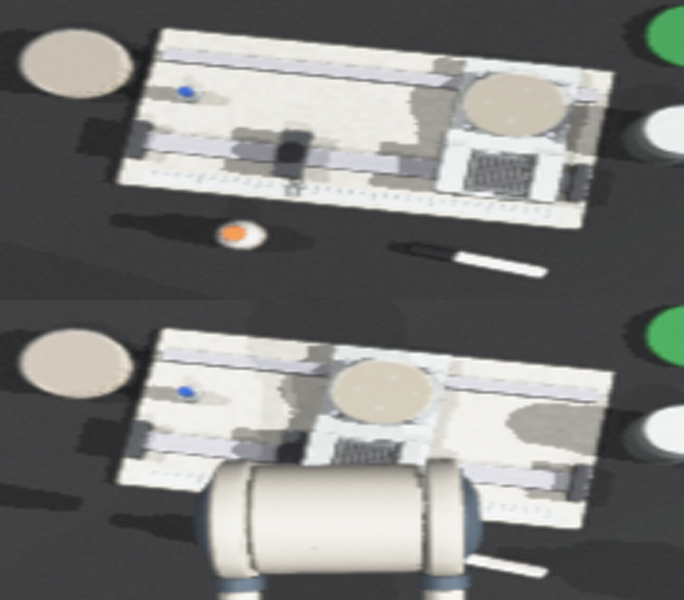

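The dish is in its nest and nothing around has shifted, but the arm hides the stop. I'll move it aside for one last look.

arm_command(xyz=[[0,-0.06,0.03],[0,-0.12,0.03],[0,-0.18,0.03],[0,-0.24,0.03],[0,-0.24,0.03]], rotation=[[0,0,0],[0,0,0],[0,0,0],[0,0,0],[0,0,0]], claw=[1,1,1,1,1])

```text
time_s: 11.8
tool_pos: [0.4487, -0.2158, 0.2314]
eef_rot: [[-0.982, 0.187, -0.002], [0.187, 0.982, 0.0], [0.002, -0.0, -1.0]]
wrist_force: [-0.3, 0.4, 0.3]
opening: -0.003
```

```bash
python3 - <<'E'
from h import *
snap('top','top3.png'); s=robot.get_state(); print(s['tool_pos'],s['wrist_force'],s['time_s'])
a=cv2.imread('pics/top3.png')[145:270,235:395]; cv2.imwrite('pics/top3z.png',cv2.resize(a,None,fx=5,fy=4.8,interpolation=cv2.INTER_CUBIC))
E
```

```text
[ 0.44897113 -0.21376686  0.23166946] [-1.14711073 -0.51813178  0.35269635] 11.85
```

View pics/top3z.png

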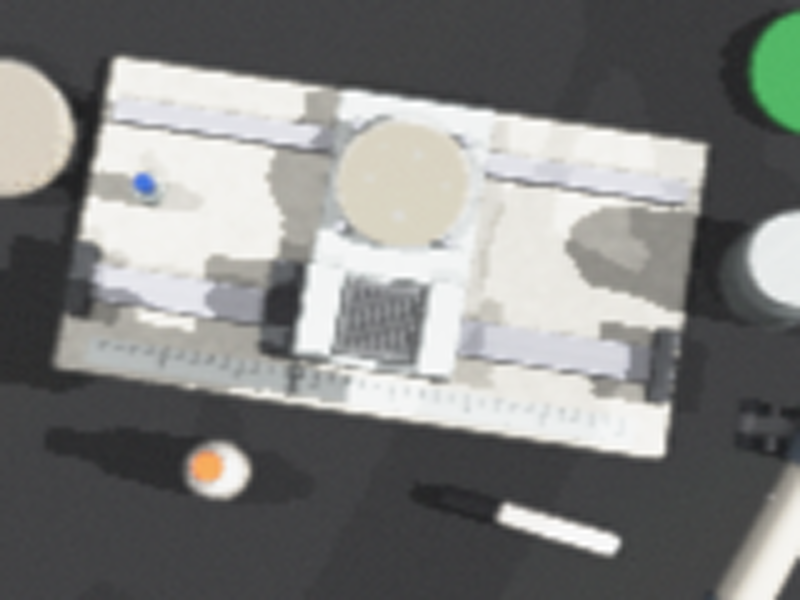

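The last view shows the carriage's leading face (about x=302) against the stop, whose far edge is still at about 265. The dish is in its nest and the bystanders are unchanged.

```bash
python3 -c "
from workcell import robot
print(robot.job_done())"
```

```text
the job is handed in; nothing more can be done
None
```

The culture dish is at the reading position and the job is handed in, at about 12 s on the robot's clock. No verdict was reported.

I pressed the pad about 4.4 mm (8.9 N) with the shut fingertips and pushed the carriage about 114 mm along the rail. It met the stop with about 5 N of contact force. I then lifted straight up to let it lock and moved the arm clear.

**Final top view:** the carriage face is against the stop, the dish is in its nest, and the stop and the bystanders in that view (dropper, marker, dish stack, jar, vial) have not visibly moved. The tube rack and loop pot lay outside that last crop, and I did not check them afterwards; the arm stayed well clear of both. The wrist force was about zero.

**Disagreements:** the side camera's readings of the stage differed from the top camera's by up to about 15 mm. I used the top camera, whose plate fit was within 2 mm. I had estimated about 112 mm of travel, and contact came at about 114 mm. I did not measure the gap to the stop or the pad's final height directly. Both follow from the contact force and the finger being lifted clear.

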